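Release the ratchet clamp and push its jaw fully back

TASK

Open the bench clamp all the way so that the aluminium angle clip in it lies free: press the black ratchet release on the sliding jaw down with the fingertips and, keeping it down, push the jaw back along its bar until it stands against the end stop, then let the release spring up again. Only press and push: do not take hold of the jaw by its clamping pad, do not touch or lift the clip, and leave everything else on the bench where it lies.

Things in the scene. Friction and masses are not known exactly. Their poses are not given: they have to be found in the camera images.
- clamp: Ratchet bench clamp, fixed to the bench, grey and steel, 340 mm long, 92 mm wide. Origin: on the bench under the middle of its steel bar (44 mm wide, top at z = 26 mm). Its x axis runs along the bar from the fixed jaw (58 mm high, clamping face at x = -119 mm) to the end stop (44 mm high, from x = 114 mm); y across, z up. Place and yaw vary.
- jaw (a joint): Travel of the grey sliding jaw along the bar, m: 0 = nearest the fixed jaw (35 mm between clamping faces), 0.110 = fully back against the end stop; starts between 0 and 0.045. A ratchet stops it going back (about 6 mm of play) unless the release is held down, then it slides with about 3 N of friction. Towards the fixed jaw it clicks freely. Jaw: 92 mm wide, 86 mm long, its front head 58 mm high.
- release (a joint): Travel of the black release paddle, m: 0 = up, 0.008 = fully down. Spring: about 2 N to start, 6 N fully down. The ratchet lets go from about 0.0045 and catches again when the paddle rises, so keep it down while pushing. If the jaw stands on top of a tooth it rests at up to 0.0035.
- release_top (a point): Centre of the top of the release paddle, a black ribbed plate on the jaw, 42 mm along the bar by 62 mm across; its top is 66 mm above the bench when up and 58 mm fully down, when it is level with the jaw's head. Nothing stands higher beside it but the heel, whose inner face is 24 mm farther along the clamp's +x.
- heel_face (a point): Middle of the inner face of the jaw's heel, 80 mm above the bench: an upright cross plate at the jaw's rear, 14 mm thick, 92 mm wide, top 92 mm above the bench. Fingertips that press the paddle push against this face, along the clamp's +x, to slide the jaw back.
- jaw_pad: The sliding jaw's rubber clamping pad, 4 x 84 x 30 mm, on the face towards the fixed jaw; origin at its centre, 42 mm above the bench. Not to be touched.
- clip: Loose drilled aluminium angle clip, 52 x 31 mm and 25 mm high, lying on the bar between the jaws, up to 49 mm free of the sliding jaw. Origin: centre of its underside, 26 mm above the bench. To be left as it lies.
- cleco_a: Bystander: a dark spring pin (sheet-metal fastener), 64 x 12 mm, lying beside the clamp on the robot's side. Origin: centre of its underside.
- cleco_b: Bystander: a copper-coloured spring pin, 64 x 12 mm, lying beside the clamp on the robot's side. Origin: centre of its underside.
- deburrer: Bystander: a deburring tool, 126 x 15 mm, lying beside the clamp on the robot's side. Origin: centre of its underside.
- screwdriver: Bystander: a screwdriver, 186 x 26 mm, lying beyond the clamp. Origin: centre of its underside.
- masking_tape: Bystander: a roll of masking tape, 104 mm across, 24 mm high, to the left. Origin: centre of its underside.
- oil_bottle: Bystander: a standing squeeze bottle, 52 mm across, 140 mm high, far right. Origin: centre of its underside.
- mallet: Bystander: a lying rubber mallet, 91 x 211 x 55 mm, to the right. Origin: centre of its underside.

How it is judged:
By the outcome, as a careful person would: the job done as asked, in the order asked, and still so for the second after the job is handed in, with the robot touching nothing.
It also fails if it takes over 32 s, if anything falls off the work surface, if the arm or the gripper's body presses on something with over 40 N, if the wrist force passes 120 N, or if a joint passes its speed limit or range.

ROBOT

A 6-joint arm with a two-finger parallel gripper is mounted at the origin on the work surface; the furniture and walls round the work are solid. World frame = base frame: x ahead of the robot, y to its left, z up, the work surface at z = 0. Lengths are in m, angles in rad, forces in N, time in s.
With the tool pointing down it reaches from about 0.3 to 0.775 m from the base axis. Payload 14.6 kg.
Tool frame: the origin (TCP) lies midway between the tips of the shut fingers; the grasp point (between the pads) lies 19 mm behind it (bot.pinch_z is the distance from the TCP to the grasp point, in m); z points along the fingers, y is the line along which they close (so a half turn about z gives the same grasp; the last joint's range is limited). The gripper opens to 85 mm and grips with 20 to 120 N. Pads are 22 mm wide; open, the fingers measure 114 mm over their backs; the gripper's body (76 mm by 85 mm) begins 54 mm behind the grasp point. The pads swing forward as they close: fully open they stand 13 mm farther back than shut.
Start: joints at [1.158, 0.3, 1.521, -0, 1.321, -0.067], TCP at [0.186, 0.517, 0.231] pointing down, gripper open.
Joint ranges: [-3.03, 3.03], [-0.79, 2.21], [0.23, 2.52], [-1.04, 4.18], [0, 3.07], [-2.55, 2.55]. Speed limits (rad/s): [2.22, 2.22, 2.57, 3.14, 3.14, 3.14].

INTERFACE

Orientations are given as a unit quaternion [w, x, y, z].
In Python, from workcell import bot, jaws, grab_frame, camera_model, monitor gives the robot as it stands. Calls block until the motion is done:
- bot.move_to(position, orientation): joint-space move of the TCP to a pose.
- bot.move_l(position, attitude=None, velocity=0.15, contact_N=None): straight line of the TCP; attitude=None keeps the orientation; velocity is the mean speed in m/s. With contact_N (N) it stops when the force on the tool has changed by that much, and returns True; else False.
- bot.move_j(angles): joint-space move.
- jaws.set_gripper(opening, grip_force=None): finger opening in m; grip_force is the grip in N (None keeps the last); returns when the fingers have stopped.
- bot.wait(seconds).
- bot.inverse_kinematics(position, orientation): joint angles nearest the present ones, or None.
- grab_frame(name): name is "side" or "top"; returns the picture (384x512x3 uint8, blue, green, red); there is no depth.
- camera_model(name): a dict with "K" (3x3 intrinsics, pixels), "k1" (the pictures are not rectified: a ray, as slopes to the right and down, at radius r is drawn at 1 + k1 r^2 times it, then the intrinsics apply), "R" (3x3) and "t" (3): a world point X has camera coordinates R X + t. Camera axes: x right, y down, z forward; pixel columns grow to the right and rows downward; lengths in m; the calibration is good to about 2 mm. A picture is of the moment at which its call begins. camera_model takes no time and is no camera call.
A pose or a line that the arm cannot do raises bot.Unreachable and nothing moves.
- bot.finish_job(): hands the job in; it is judged then, once.
Readings, each from a call of its own:
- monitor.read_t(): time.
- monitor.read_joint_positions(): joint angles.
- monitor.read_qd(): joint speeds.
- monitor.read_tau(): joint torques, N m.
- monitor.read_tcp_pos(): TCP position.
- monitor.read_ee_rot(): TCP orientation.
- monitor.read_contact_force(): force on the tool from outside, world axes, zero at the start.
- monitor.read_moment(): the same for the moment, N m.
- monitor.read_grip_width(): finger opening in m.
- monitor.read_gripper_force(): force on a finger pad.
Only numpy, scipy, OpenCV 4.12 (cv2) and the standard library are available. Lean on these libraries where they do the work, as an engineer would, in place of code of your own. Each camera call takes 0.05 s, during which the arm holds its last target. There are 200 camera calls.

## Working session

There is one attempt and no reset: what is moved stays moved. The work goes in short steps, each a Python script; the robot and the scene stay as the last script left them, time stands still between calls to the robot, and variables do not carry over. Pictures are saved under pics/ and viewed, at most 10 in all, crops included, and the job is handed in when it is done.

```bash
ls; mkdir -p pics; python3 - <<'E'
from workcell import bot,jaws,grab_frame,camera_model,monitor
import cv2
for n in("top","side"):
    cv2.imwrite(f"pics/{n}0.png",cv2.resize(grab_frame(n),None,fx=1.5,fy=1.5,interpolation=cv2.INTER_CUBIC)); print(camera_model(n))
print(monitor.read_t(),monitor.read_ee_rot())
E
```

```text
pics
{'K': array([[392.57663472,   0.        , 260.55795305],
       [  0.        , 392.57663472, 191.72722622],
       [  0.        ,   0.        ,   1.        ]]), 'k1': -0.02154492197613491, 'R': array([[-0.14431558, -0.98952233, -0.00431007],
       [-0.96907562,  0.14221194, -0.2016636 ],
       [ 0.20016358, -0.02492642, -0.97944536]]), 't': array([0.06419301, 0.5604417 , 1.01191224])}
{'K': array([[388.30618884,   0.        , 256.99646349],
       [  0.        , 388.30618884, 194.52379588],
       [  0.        ,   0.        ,   1.        ]]), 'k1': 0.041466627815881854, 'R': array([[-0.9967396 , -0.07724186,  0.0233207 ],
       [-0.05975902,  0.51251726, -0.85659495],
       [ 0.05421273, -0.85519574, -0.51546215]]), 't': array([0.5514753 , 0.09396498, 1.0325857 ])}
0.1 [-1.21702369e-04  1.72024396e-01  9.85092535e-01 -5.38791952e-04]
```

View pics/top0.png

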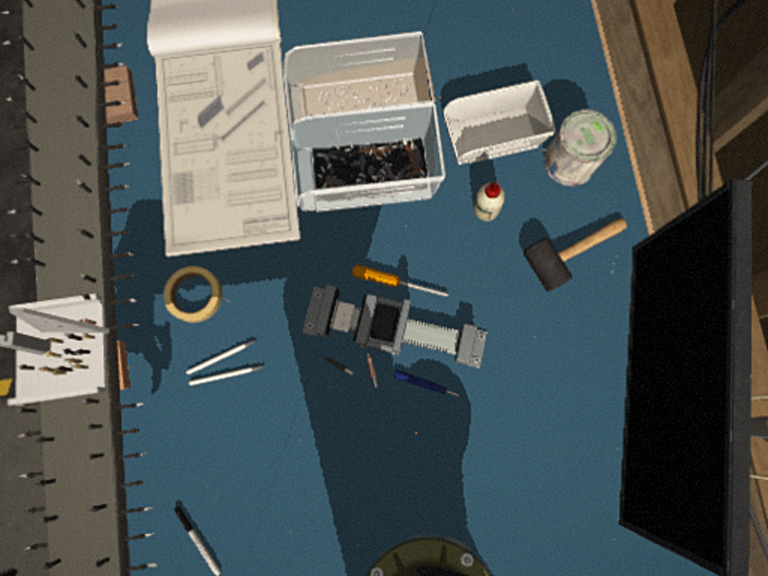

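View pics/side0.png

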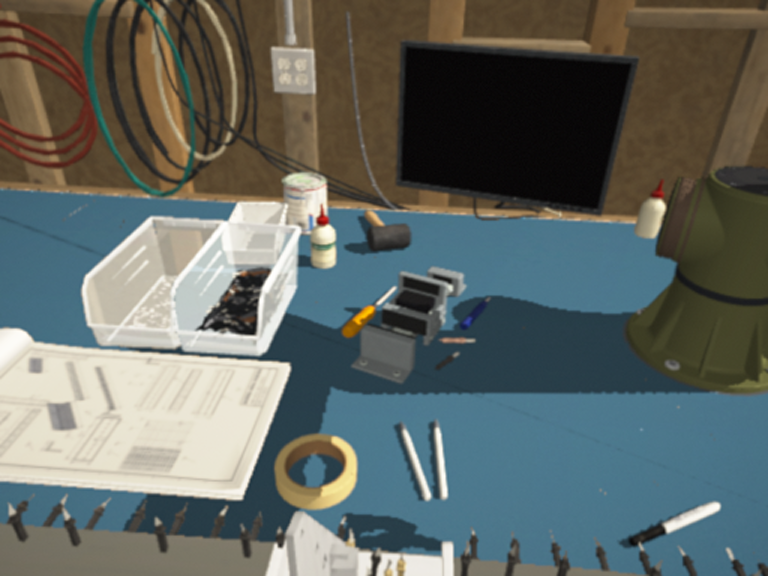

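The top view shows the clamp from the fixed jaw at about (320,312) to the end stop at (472,345) in the 1.5x picture. The black paddle is at about (385,322), the clip at (347,316), and the pins and deburrer lie below. The side view shows the same clamp around (410,320). Next I'll zoom in on it.

```bash
cat > h.py <<'E'
from workcell import bot,jaws,grab_frame,camera_model,monitor
import numpy as np, cv2
def ray(n,uv):
    c=camera_model(n);K=c["K"];k=c["k1"]
    d=np.array([(uv[0]-K[0,2])/K[0,0],(uv[1]-K[1,2])/K[1,1]]);s=d.copy()
    for _ in range(10): s=d/(1+k*(s@s))
    R=np.array(c["R"]);return -R.T@c["t"],R.T@np.array([s[0],s[1],1])
def on(n,uv,z):
    o,d=ray(n,uv);return o+d*(z-o[2])/d[2]
def proj(n,X):
    c=camera_model(n);p=c["R"]@np.array(X)+c["t"];s=p[:2]/p[2];s=s*(1+c["k1"]*(s@s));return c["K"][:2,:2]@s+c["K"][:2,2]
def crop(n,f,x0,y0,w,h,s):
    cv2.imwrite(f,cv2.resize(grab_frame(n)[y0:y0+h,x0:x0+w],None,fx=s,fy=s,interpolation=cv2.INTER_CUBIC))
E
python3 - <<'E'
from h import *
crop("top","pics/t1.png",195,180,140,84,5.7)
crop("side","pics/s1.png",225,170,110,90,6)
print(proj("top",[.186,.517,.231]),proj("side",[.186,.517,.231]))
E
```

```text
[ 33.19544612 386.51097246] [530.7174482  318.32335023]
```

View pics/t1.png

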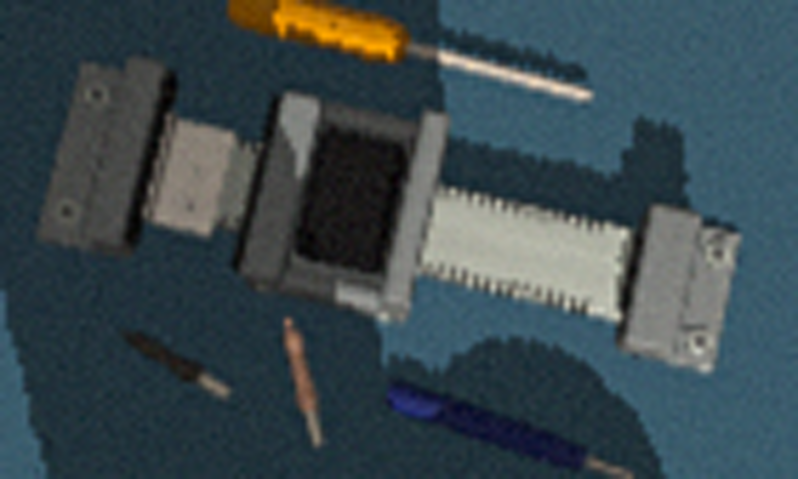

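View pics/s1.png

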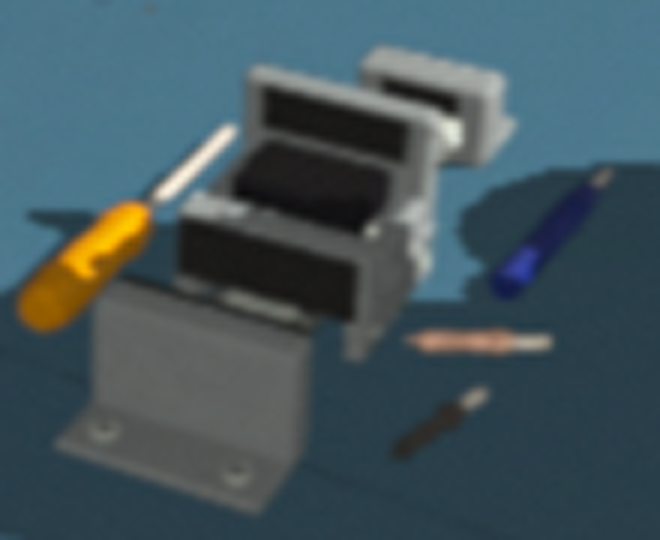

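The crops show:
- **Paddle:** black, with corners at about (325,125), (412,140), (380,272) and (295,258) in the top crop.
- **Heel:** its top is the light strip from (425,112)–(448,112) down to (385,318)–(408,320).
- **End stop:** the front top edge runs (650,205)–(620,348).
- **Fixed jaw:** the face edge runs (174,66)–(132,250).

```bash
python3 - <<'E'
from h import *
g=grab_frame("top")
P=lambda x,y:(195+(x+.5)/5.7-.5,180+(y+.5)/5.7-.5)
A=lambda x,y,z:on("top",P(x,y),z)
f1,f2=A(174,66,.058),A(132,250,.058); e1,e2=A(650,205,.044),A(620,348,.044)
fm,em=(f1+f2)/2,(e1+e2)/2
ax=(em-fm)[:2];L=np.linalg.norm(ax);ax/=L
print("axis",ax,np.degrees(np.arctan2(ax[1],ax[0])),"L(233)",L,"fixw",np.linalg.norm(f1-f2),"endw",np.linalg.norm(e1-e2), "f-edge dir", np.degrees(np.arctan2(*(f1-f2)[1::-1])),"e", np.degrees(np.arctan2(*(e1-e2)[1::-1])))
o=fm[:2]+119*.001*ax; n=np.array([-ax[1],ax[0]])
loc=lambda X:np.round(((X[:2]-o)@ax,(X[:2]-o)@n),4)
print("origin",o,em[:2]-.114*ax)
hs=cv2.cvtColor(g,cv2.COLOR_BGR2GRAY)
m=np.zeros_like(hs); x0,y0=map(int,P(270,110));x1,y1=map(int,P(425,285)); m[y0:y1,x0:x1]=(hs[y0:y1,x0:x1]<38)*255
k,lab,st,c=cv2.connectedComponentsWithStats(m);i=1+np.argmax(st[1:,4]);print(st[i],c[i])
r=cv2.minAreaRect(np.argwhere(lab==i)[:,::-1].astype(np.float32));b=[on("top",q,.066) for q in cv2.boxPoints(r)]
print("paddle",on("top",c[i],.066),loc(on("top",c[i],.066)),[np.linalg.norm(b[j]-b[j+1]) for j in(0,1)])
for nm,q in dict(h1=(425,112),h2=(385,316),hb1=(448,112),hb2=(408,320)).items(): X=A(*q,.092);print(nm,X,loc(X))
# side check: heel inner top corners in side crop
S=lambda x,y:(225+(x+.5)/6-.5,170+(y+.5)/6-.5)
for q in((250,85),(418,125)): X=on("side",S(*q),.092);print("side heel",X,loc(X))
E
```

```text
axis [-0.37176648 -0.92832628] -111.8246017706273 L(233) 0.23508655184062027 fixw 0.09015847603122594 endw 0.06984288680423063 f-edge dir -19.91887339582344 e -21.37370939021108
origin [ 0.4926127  -0.01740643] [ 0.49183699 -0.01934343]
[246 202  21  26 375] [256.08       214.70933333]
paddle [0.50180996 0.00347671 0.066     ] [-0.0228  0.0008] [np.float64(0.06335505296676795), np.float64(0.04498207128248345)]
h1 [ 0.53355919 -0.03611291  0.092     ] [0.0021 0.045 ]
h2 [ 0.44348935 -0.00430337  0.092     ] [ 0.0061 -0.0505]
hb1 [ 0.53202355 -0.04658179  0.092     ] [0.0124 0.0474]
hb2 [ 0.44020055 -0.01431901  0.092     ] [ 0.0166 -0.0498]
side heel [ 0.53252763 -0.02346265  0.092     ] [-0.0092  0.0393]
side heel [0.45826838 0.00307595 0.092     ] [-0.0062 -0.0395]
```

The clamp axis points at about -111° and the heel face is at x ≈ +2 mm, so jaw travel is about 0.011 and the push is about 0.1 m. The sizes agree: L is 235 mm against 233, and the paddle is 63 x 45 against 62 x 42. I'll shut the fingers and hover above the paddle.

```bash
cat >> h.py <<'E'
a=np.radians(-111.3); AX=np.array([np.cos(a),np.sin(a),0]); PAD=np.array([.5018,.0035,0])
def quat(s):
    from scipy.spatial.transform import Rotation as Ro
    x=s*AX; z=np.array([0,0,-1.]); q=Ro.from_matrix(np.c_[x,np.cross(z,x),z]).as_quat(); return q[[3,0,1,2]]
E
python3 - <<'E'
from h import *
jaws.set_gripper(0,20)
p=PAD+.005*AX; p[2]=.13
q0=monitor.read_joint_positions()
best=min((s for s in(1,-1) if bot.inverse_kinematics(p,quat(s)) is not None),key=lambda s:abs(bot.inverse_kinematics(p,quat(s))[5]))
print(best,bot.inverse_kinematics(p,quat(best)))
up=p.copy();up[2]=.2
bot.move_to(up,quat(best)); bot.move_l(p,velocity=.1)
print(monitor.read_t(),monitor.read_tcp_pos(),monitor.read_contact_force())
crop("top","pics/t2.png",195,160,140,104,5.7)
crop("side","pics/s2.png",215,140,130,110,5)
E
```

```text
-1 [-7.55847015e-02  3.02029336e-01  1.77134877e+00 -4.44089210e-16
  1.06821454e+00  2.96170429e-01]
4.0417 [ 0.50030314 -0.00112365  0.13054161] [ 0.02785185 -0.26524731 -0.0619463 ]
```

View pics/s2.png

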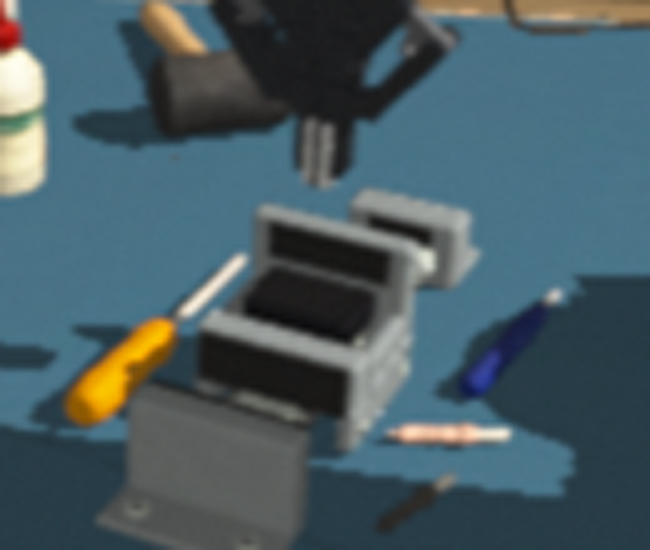

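The side view shows the shut fingertips at (318,183), squarely above the paddle centre and clear of the heel. Now I'll press.

```bash
python3 - <<'E'
from h import *
p=PAD+.005*AX
r=lambda s:print(s,monitor.read_t(),np.round(monitor.read_tcp_pos(),4),np.round(monitor.read_contact_force(),2))
p[2]=.075; print(bot.move_l(p,velocity=.1,contact_N=8)); r("above")
p[2]=.057; print(bot.move_l(p,velocity=.02,contact_N=11)); r("pressed")
crop("side","pics/s3.png",215,140,130,110,5)
E
```

```text
False
above 4.8417 [ 0.5003 -0.0012  0.0755] [ 0.56 -0.17  0.74]
True
pressed 5.675 [ 0.5001 -0.0012  0.058 ] [-2.08 -0.35  7.92]
```

View pics/s3.png

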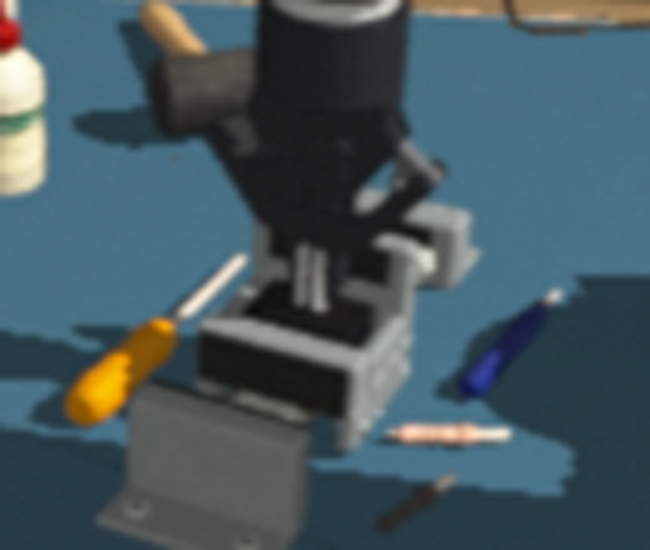

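The tips rest on the paddle at about (312,305). z = 0.058 means it is fully down, just in front of the heel. Now I'll push along +x.

```bash
python3 - <<'E'
from h import *
r=lambda s:print(s,monitor.read_t(),np.round(monitor.read_tcp_pos(),4),np.round(monitor.read_contact_force(),2))
s=PAD+.005*AX
p=s+.122*AX; p[2]=.0575
print(bot.move_l(p,velocity=.045,contact_N=18)); r("pushed")
print("along",(np.array(monitor.read_tcp_pos())-s)@AX)
crop("side","pics/s4.png",215,140,130,110,5)
crop("top","pics/t4.png",195,160,140,104,5.7)
E
```

```text
True
pushed 7.7667 [ 0.4628 -0.0981  0.058 ] [1.86 5.89 3.54]
along 0.1038149270453264
```

View pics/s4.png

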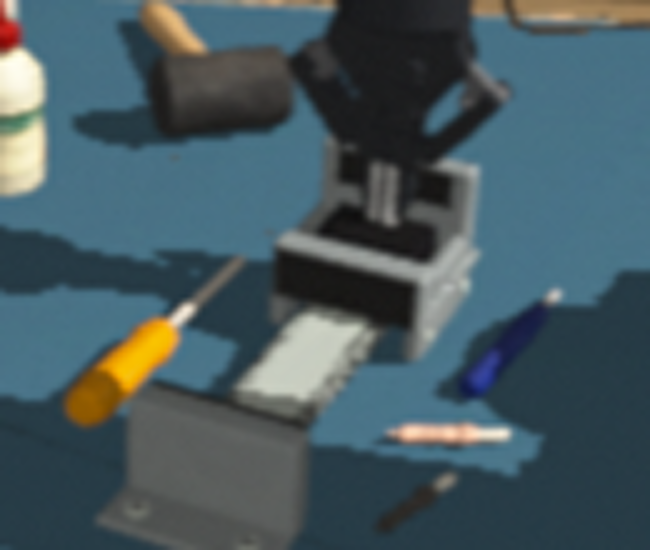

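The side view shows the jaw at the far end against the end stop, with the paddle still down and the bar clear. I'll push once more to confirm it's at the stop, then lift straight up and look.

```bash
python3 - <<'E'
from h import *
r=lambda s:print(s,monitor.read_t(),np.round(monitor.read_tcp_pos(),4),np.round(monitor.read_contact_force(),2))
s=PAD+.005*AX; c=np.array(monitor.read_tcp_pos())
p=c+.010*AX; p[2]=.0575
print(bot.move_l(p,velocity=.02,contact_N=12)); r("again")
c=np.array(monitor.read_tcp_pos()); print("along",(c-s)@AX)
c[2]=.2; bot.move_l(c,velocity=.1); r("up"); bot.wait(.3)
crop("top","pics/t5.png",195,160,140,104,5.7)
crop("side","pics/s5.png",215,140,130,110,5)
E
```

```text
True
again 8.075 [ 0.4628 -0.098   0.058 ] [1.12 3.5  3.94]
along 0.10377210046636147
up 9.6417 [ 0.4625 -0.098   0.1995] [-0.58 -0.51 -0.48]
```

View pics/t5.png

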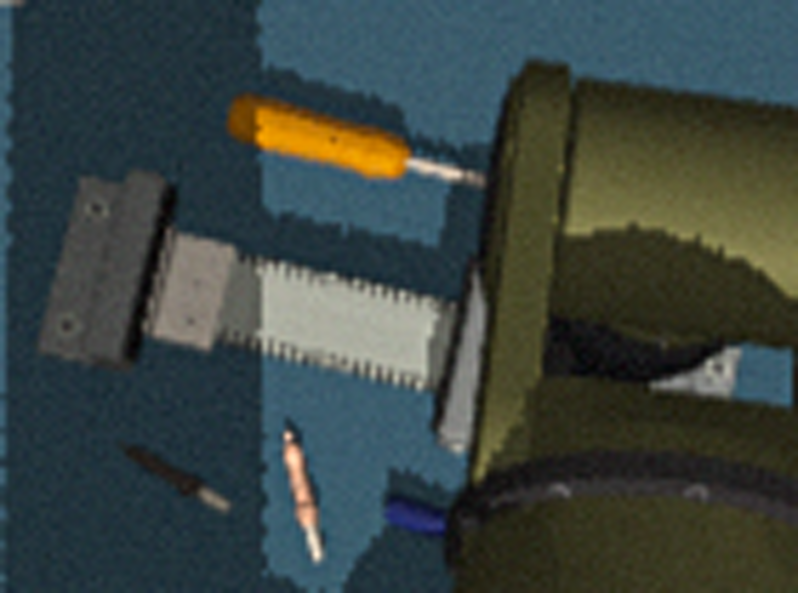

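View pics/s5.png

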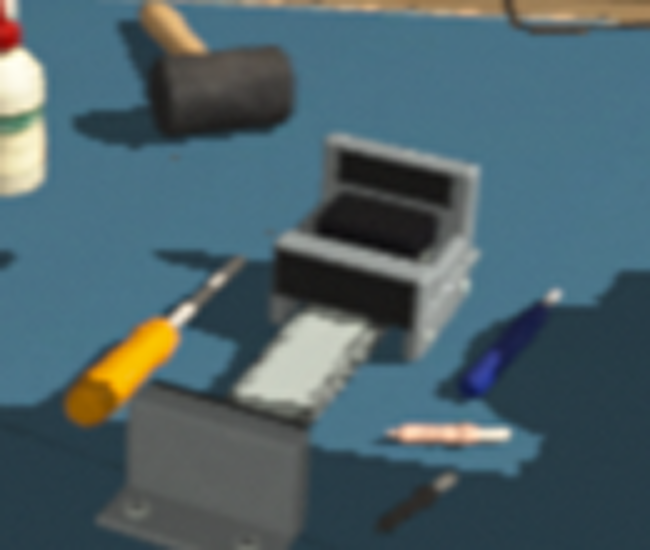

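The paddle is up again at (380,220) and the jaw stands against the stop. The clip is unmoved at (190,290) and so are the tools. The second push moved nothing, so I'm handing in.

```bash
python3 -c "
from workcell import bot
print(bot.finish_job())"
```

```text
the job is handed in; nothing more can be done
None
```

The clamp is fully open: the jaw stands against the end stop, the release has sprung back up, the clip lies free and unmoved, and the job was handed in at about 10 s.

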